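Lay out the seasoning tray around the clip-top jar

ROBOT

A 6-joint arm with a two-finger parallel gripper is mounted at the origin on a cart in front of the work surface, level with it; the furniture and walls round the work are solid. World frame = base frame: x ahead of the robot, y to its left, z up, the work surface at z = 0. Lengths are in m, angles in rad, forces in N, time in s.
With the tool pointing down it reaches from about 0.35 to 0.85 m from the base axis. Payload 8.1 kg.
Tool frame: the origin (TCP) lies at the very end of the fingers, on their centre line; the grasp point (between the pads) lies 19 mm behind it; z points along the fingers, y is the direction in which the jaws open and shut (so a half turn about z gives the same grasp; the last joint's range is limited). The gripper opens to 93 mm and grips with 3 to 60 N. Pads are 15 mm wide; open, the fingers measure 128 mm over their backs; the gripper's body (75 mm by 188 mm) begins 65 mm behind the grasp point.
Start: joints at [-1.386, 0.13, 1.488, -0, 1.523, -0.085], TCP at [0.16, -0.578, 0.219] pointing down, gripper open.
Joint ranges: [-2.96, 2.96], [-0.89, 2.26], [0.02, 2.5], [-1.34, 4.48], [0, 2.73], [-2.66, 2.66]. Speed limits (rad/s): [2.39, 2.39, 2.79, 3.14, 3.14, 3.14].

INTERFACE

Orientations are given as a rotation vector (axis times angle).
In Python, from plant import robot gives the robot as it stands.
- The arm moves only by the shell command python3 -m inch 'ROWS' [FORCE]. ROWS is JSON, a list that holds one entry, the list of rows, each a list of 7 numbers: the shift along the tool's x, y, z in cm, then the turn, a rotation vector about the tool's x, y, z in degrees, then the gripper command: -1 is fully open, 1 is shut, values between are in proportion. A call has 1 to 5 rows; each row shifts and turns the commanded pose from where the row before left it, along the tool's axes as they then stand; what a row does not reach is not made up. A row lasts 1/10 s, in which the tool goes at most 50 mm and 8.59 degrees, less where a joint would pass 70% of its speed; a pose out of reach is approached as far as the arm can. A call with a gripper value outside its range is refused whole. The fingers move at their own pace and stop on an object; FORCE is the grip in N (left out, the last holds). Time passes only in rows, so rows that do not move let the fingers close. It gives the time, the measured TCP pose, the force and the opening at its end, in the units of the state.
- robot.read_state(): the state, without advancing time (a new reading comes with each control period).
- robot.read_camera(name): name is "side" or "top"; returns a dict with "image" (400x640x3 uint8, blue, green, red), "K" (3x3 intrinsics, pixels), "R" (3x3) and "t" (3): a world point X has camera coordinates R X + t. Camera axes: x right, y down, z forward; pixel columns grow to the right and rows downward; lengths in m; the calibration is good to about 2 mm. A picture is of the moment at which its call begins. There is no depth.
- robot.close_job(): hands the job in, once; it reports no verdict.
The state is a dict: "t": time; "q": joint angles; "dq": joint speeds; "joint_torque": joint torques, N m; "tool_pos": TCP position; "orientation": TCP orientation; "force": force on the tool from outside, world axes, zero at the start; "wrist_torque": the same for the moment, N m; "opening": finger opening in m.
Only numpy, scipy, OpenCV 4.12 (cv2) and the standard library are available. Lean on these libraries where they do the work, as an engineer would, in place of code of your own. Each camera call takes 0.05 s, during which the arm holds its last target. There are 200 camera calls.

TASK

Finish laying out the six-well wooden seasoning tray, starting from the glass clip-top jar, which stays where it is in a front corner well (front is the robot's side): the salt shaker belongs in the well directly behind the jar, and the pepper mill in the well at the other end of that back row. Put the garlic bulb in the back-row well between shaker and mill, and the lime in the front well directly in front of the mill, so that only the middle front well stays empty. Shaker and mill end standing upright on the floor of their wells, and the jar and the glass tumbler are left alone.

Things in the scene. Friction and masses are not known exactly. Their poses are not given: they have to be found in the camera images.
- tray: fixed flat wooden tray, 208 (x) x 304 (y) x 16 mm, a low steel bar handle at each short end (overall 346 mm). Origin: centre of underside; x to the back row (away from the robot), y left along the rows; turned at most 0.25 rad. Six round wells 80 mm across, 8 mm deep (floor 8 mm above the island), centres x = -48 (front row), +48 mm (back); y = +96 (left), 0, -96 mm (right)
- clip_jar: small glass jar with a wire clip lid, 73 x 68 x 100 mm high, standing in either the left or the right well of the tray's front row; it is loose and stays there. Origin: centre of its underside, z up
- salt_shaker: glass salt shaker with a steel cap, 44 mm across, 90 mm high, at the start in the front corner well at the other end from the jar (the well the lime needs). Body straight up to 66 mm, cap 34 mm across above. Origin: centre of its underside, z up
- pepper_mill: dark turned wooden pepper mill, 58 mm across at most, 170 mm high, standing loose on the island beside the tray. Head: a round knob 49 mm across, fixed to the body, from 123 to 159 mm high, with a 12 mm button above; the easiest grip is round the head at about 140 mm, so that it does not meet the gripper's palm. Origin: centre of its underside, z up
- garlic_center (a point): centre of the garlic bulb, a pale round bulb 53 mm across and 52 mm high with its neck, lying loose on the island beside the tray; the point is 24 mm above its underside; axes turn with the bulb
- lime_center (a point): centre of the lime, 52 mm long (its x) and 45 mm thick, lying loose on the island beside the tray; the point is 22 mm above its underside; axes turn with the lime; grip it across its thickness (y)
- tumbler: empty clear glass tumbler, 81 mm across, 91 mm high, a bystander beside the tray, not to be moved. Origin: centre of its underside
Not all that is in view belongs to the job. What is shaped like the part that bears garlic_center but blue or pink is not meant.

How it is judged:
By the outcome, as a careful person would: the job done as asked, in the order asked, and still so for the second after the job is handed in, with the robot touching nothing.
It also fails if it takes over 122 s, if anything falls off the work surface, if the arm or the gripper's body presses on something with over 40 N, if the wrist force passes 120 N, or if a joint passes its speed limit or range.

## Working session

There is one attempt and no reset: what is moved stays moved. The work goes in short steps, Python scripts to look and compute and a shell command to move; the robot and the scene stay as the last step left them, time stands still between calls to the robot, and variables do not carry over. Pictures are saved under pics/ and viewed, about 12 in all and at most 16, crops included, and the job is handed in when it is done.

```bash
mkdir -p pics; ls
python3 - <<'E'
from plant import robot
import cv2
for n in("top","side"):
    c=robot.read_camera(n); cv2.imwrite(f"pics/{n}0.png",c["image"]); print(n,c["K"].tolist(),c["R"].round(4).tolist(),c["t"].round(4).tolist())
print(robot.read_state())
E
```

```text
pics
top [[492.39906752266285, 0.0, 320.67091607937164], [0.0, 492.39906752266285, 202.6391091299403], [0.0, 0.0, 1.0]] [[-0.0059, -0.9998, 0.0167], [-0.9938, 0.004, -0.1108], [0.1107, -0.0172, -0.9937]] [0.0499, 0.4753, 1.2963]
side [[415.53268903357383, 0.0, 321.9777553140423], [0.0, 415.53268903357383, 202.0898925549135], [0.0, 0.0, 1.0]] [[-0.9995, -0.0247, -0.0195], [0.0082, 0.3921, -0.9199], [0.0304, -0.9196, -0.3917]] [0.4734, 0.0149, 1.2331]
{'t': 0.1, 'q': array([-1.38639391e+00,  1.31088442e-01,  1.48916329e+00,  4.13407513e-06,
        1.52300485e+00, -8.54173449e-02]), 'dq': array([ 0.00072563, -0.00253181, -0.00381258, -0.00127019,  0.00058368,
       -0.00064957]), 'joint_torque': array([ 1.19492477e-03, -5.61343610e+01, -4.93093586e+01,  7.69372797e-02,
        2.91211187e-02, -5.19799005e-05]), 'tool_pos': array([ 0.15985323, -0.57778155,  0.21769457]), 'orientation': array([-3.11139948e+00, -4.22323528e-01,  1.22762351e-04]), 'force': array([0.1628403 , 0.420818  , 0.76496877]), 'wrist_torque': array([-0.02516711,  0.08922576, -0.02755577]), 'opening': 0.09295895222334652}
```

View pics/top0.png

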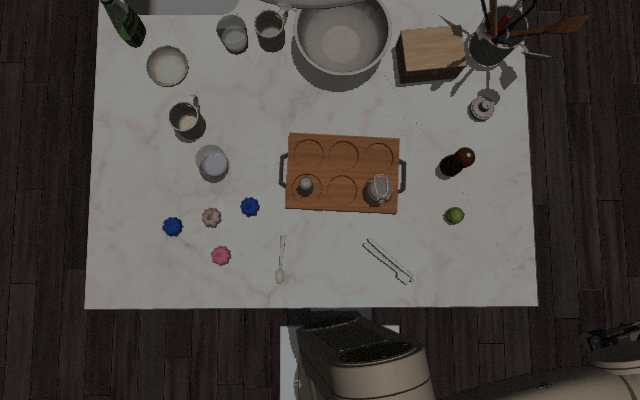

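View pics/side0.png

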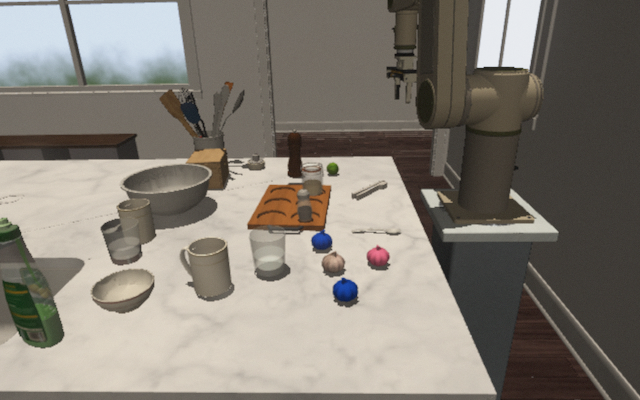

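Top view: the jar is at (380,189), front-right well, and the shaker at (305,186), front-left. The mill is at (455,162), the lime at (455,215), and the tumbler at (213,165). The garlic-shaped things are blue (173,227), blue (250,206), pink (221,256) and pale (211,217). Only the pale one fits; I'll confirm it in an enlarged crop while measuring.

```bash
cat > h.py <<'E'
import numpy as np, cv2
from plant import robot
from scipy.spatial.transform import Rotation as Ro
def ray(c,u,v):
    o=-c["R"].T@c["t"]; d=c["R"].T@np.linalg.inv(c["K"])@np.array([u,v,1.]); return o,d
def onz(c,u,v,z):
    o,d=ray(c,u,v); return o+d*(z-o[2])/d[2]
def tri(c1,p1,c2,p2):
    o1,d1=ray(c1,*p1);o2,d2=ray(c2,*p2)
    s=np.linalg.lstsq(np.c_[d1,-d2],o2-o1,rcond=None)[0]; a,b=o1+s[0]*d1,o2+s[1]*d2
    return (a+b)/2,np.linalg.norm(a-b)
def proj(c,X):
    p=c["K"]@(c["R"]@np.array(X)+c["t"]); return p[:2]/p[2]
def blobs(im,lo,hi,box,amin=15):
    x0,y0,x1,y1=box; m=cv2.inRange(cv2.cvtColor(im,cv2.COLOR_BGR2HSV),np.array(lo),np.array(hi))
    k=np.zeros_like(m);k[y0:y1,x0:x1]=m[y0:y1,x0:x1]
    return sorted([x for x in cv2.findContours(k,cv2.RETR_EXTERNAL,cv2.CHAIN_APPROX_NONE)[0] if cv2.contourArea(x)>=amin],key=cv2.contourArea,reverse=True)
E
python3 - <<'E'
from h import *
T=robot.read_camera("top");S=robot.read_camera("side")
im=T["image"]
def rep(n,c,lo,hi,box):
    for b in blobs(c["image"],lo,hi,box)[:3]:
        r=cv2.minAreaRect(b); print(n,"area",cv2.contourArea(b),"bbox",cv2.boundingRect(b),"rect",np.round(r[0],1),np.round(r[1],1),round(r[2],1))
rep("tray",T,(5,90,60),(20,255,255),(275,125,410,220))
rep("lime",T,(30,100,30),(60,255,255),(435,195,475,235))
rep("limeS",S,(30,100,30),(60,255,255),(315,155,350,180))
rep("mill",T,(0,60,0),(20,255,90),(430,140,485,185))
rep("millS",S,(0,40,0),(20,255,80),(280,125,305,185))
rep("garlic",T,(0,25,60),(20,140,255),(195,200,230,235))
rep("garlicS",S,(0,25,60),(20,140,255),(318,245,350,280))
b=blobs(im,(5,90,60),(20,255,255),(275,125,410,220))[0]
r=cv2.boxPoints(cv2.minAreaRect(b)); P=np.array([onz(T,u,v,.016) for u,v in r]);print(P.round(4),np.linalg.norm(np.diff(P,axis=0),axis=1),P.mean(0))
f=4
a=cv2.resize(im[120:225,275:475],None,fx=f,fy=f,interpolation=cv2.INTER_CUBIC);cv2.imwrite("pics/a.png",a)
x=cv2.resize(im[190:270,160:260],(500,400),interpolation=cv2.INTER_CUBIC);y=cv2.resize(S["image"][225:305,310:390],(400,400)); 
x=cv2.resize(x,(400,320));z=cv2.resize(S["image"][125:230,245:345],(400,420));y=cv2.resize(y,(400,320))
w=np.zeros((420,800,3),np.uint8);w[:320,:400]=x;w[:,400:]=z;cv2.imwrite("pics/b.png",w)
E
```

```text
tray area 8150.0 bbox (285, 133, 114, 81) rect [342.4 172.8] [111.6  75.3] 2.9
lime area 179.5 bbox (446, 208, 18, 15) rect [454.5 215. ] [14.8 14.8] 45.0
limeS area 77.5 bbox (327, 163, 11, 11) rect [332. 168.] [10. 10.] 90.0
mill area 511.5 bbox (440, 148, 34, 29) rect [456.5 161.5] [19.7 36.3] 56.3
millS area 764.5 bbox (280, 132, 25, 46) rect [292.  154.5] [45. 24.] 90.0
garlic area 237.0 bbox (202, 208, 19, 20) rect [211.  216.6] [18.1 18.8] 15.9
garlicS area 956.0 bbox (318, 245, 32, 35) rect [333.5 262. ] [34. 31.] 90.0
[[ 0.4636  0.1444  0.016 ]
 [ 0.6712  0.1343  0.016 ]
 [ 0.6546 -0.1722  0.016 ]
 [ 0.4468 -0.1568  0.016 ]] [0.20782334 0.30697951 0.20838244] [ 0.55903452 -0.01257851  0.016     ]
```

View pics/a.png

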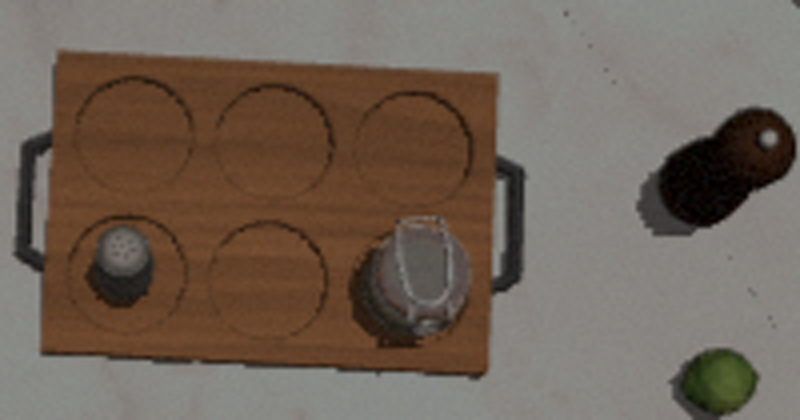

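View pics/b.png

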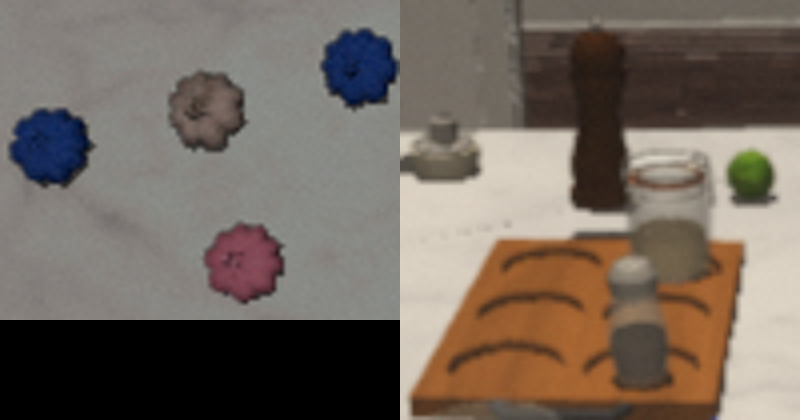

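Crop b confirms the garlic: the pale bulb at top (210,217) / side (333,262), the other three being blue or pink. In crop a the well centres are at back (308.5,154), (343.5,155), (378.5,157) and front (307,188), (342,190). The shaker cap is at (306,181), the mill's button at (467,154.5) and its knob at (464,157).

```bash
cat >> h.py <<'E'
def goal(target,yaw=None,tip=None):
    """rows needed (cm, tool axes) from the present pose to TCP target; yaw of jaw axis"""
    s=robot.read_state();R=Ro.from_rotvec(s["orientation"]);d=R.inv().apply(np.array(target)-s["tool_pos"])*100
    y=R.as_matrix()[:,1]; a=np.degrees(np.arctan2(y[1],y[0])); print("shift cm",d.round(2),"jaw yaw",a.round(1),"tilt z",R.as_matrix()[:,2].round(3))
    if yaw is not None: print("turn tool z by",round(-(((yaw-a)+90)%180-90),1))
E
python3 - <<'E'
from h import *
T=robot.read_camera("top");S=robot.read_camera("side")
w={(48,96):(308.5,153.75),(48,0):(343.5,155.25),(48,-96):(378.5,157.25),(-48,96):(306.75,188.25),(-48,0):(342,189.75)}
A=np.array(list(w))/1e3;B=np.array([onz(T,u,v,.016)[:2] for u,v in w.values()])
a,b=A-A.mean(0),B-B.mean(0);yaw=np.arctan2((a[:,0]*b[:,1]-a[:,1]*b[:,0]).sum(),(a*b).sum())
R=np.array([[np.cos(yaw),-np.sin(yaw)],[np.sin(yaw),np.cos(yaw)]]);c=B.mean(0)-R@A.mean(0)
print("tray",c,np.degrees(yaw),"res mm",((A@R.T+c-B)*1e3).round(1).tolist())
for k in [(48,96),(48,0),(48,-96),(-48,96),(-48,0),(-48,-96)]: print(k,(R@np.array(k)/1e3+c).round(4))
print("shaker",onz(T,306,181.25,.097), "tri",tri(T,(306,181.25),S,(303.5,192)))
print("mill btn",onz(T,467,154.5,.17),"knob",onz(T,464.25,157,.141),"tri",tri(T,(467,154.5),S,(294.3,132)))
print("mill foot side",onz(S,295,177,0))
m=(cv2.inRange(cv2.cvtColor(T["image"],cv2.COLOR_BGR2HSV),(30,100,30),(60,255,255)));m[:195]=0;m[235:]=0;m[:,:435]=0
M=cv2.moments(m,True);u,v=M["m10"]/M["m00"],M["m01"]/M["m00"];th=.5*np.arctan2(2*M["mu11"],M["mu20"]-M["mu02"])
e=np.linalg.eigvalsh([[M["mu20"],M["mu11"]],[M["mu11"],M["mu02"]]])/M["m00"]
p0=onz(T,u,v,.022);p1=onz(T,u+10*np.cos(th),v+10*np.sin(th),.022)-p0
print("lime",p0,"axis deg",np.degrees(np.arctan2(p1[1],p1[0])),"lens px",4*np.sqrt(e),"tri",tri(T,(u,v),S,(332,168)))
print("garlic",onz(T,210.8,217,.024),tri(T,(210.8,217),S,(333.5,262)))
goal((.5,.09,.25),0)
E
```

```text
tray [ 0.55876117 -0.01342221] -3.0669855411304145 res mm [[0.6, 0.0], [-0.2, -0.1], [0.5, -0.0], [-0.1, 0.1], [-0.8, -0.1]]
(48, 96) [0.6118 0.0799]
(48, 0) [ 0.6067 -0.016 ]
(48, -96) [ 0.6016 -0.1119]
(-48, 96) [0.516 0.085]
(-48, 0) [ 0.5108 -0.0109]
(-48, -96) [ 0.5057 -0.1067]
shaker [0.52264412 0.08585791 0.097     ] tri (array([0.52218298, 0.08593619, 0.08771119]), np.float64(0.003770072160827181))
mill btn [ 0.57570717 -0.30625565  0.17      ] knob [ 0.57550837 -0.30846435  0.141     ] tri (array([ 0.57710616, -0.30960667,  0.15955954]), np.float64(0.001570817692726643))
mill foot side [ 0.57874618 -0.28268341  0.        ]
lime [ 0.44103416 -0.31380506  0.022     ] axis deg -88.00146788103301 lens px [14.92492032 17.60161457] tri (array([ 0.44256946, -0.31378348,  0.02234895]), np.float64(0.0031196824843206035))
garlic [0.43830727 0.34118403 0.024     ] (array([0.43884376, 0.34180113, 0.02096733]), np.float64(0.0005682290528346538))
shift cm [ 50.58 -55.33  -3.13] jaw yaw -74.5 tilt z [-0.     0.001 -1.   ]
turn tool z by -74.5
```

```bash
python3 -m inch '[[[0,0,0,0,0,7.75,-1],[0,0,0,0,0,7.75,-1],[2.26,-4.15,0,0,0,0,-1],[2.26,-4.15,0,0,0,0,-1],[2.26,-4.15,0,0,0,0,-1]]]' 20
python3 -m inch '[[[2.26,-4.15,0,0,0,0,-1],[2.26,-4.15,0,0,0,0,-1],[2.26,-4.15,0,0,0,0,-1],[2.26,-4.15,0,0,0,0,-1],[2.26,-4.15,0,0,0,0,-1]]]'
python3 -m inch '[[[2.26,-4.15,0,0,0,0,-1],[2.26,-4.15,0,0,0,0,-1],[2.26,-4.15,0,0,0,0,-1],[2.26,-4.15,0,0,0,0,-1],[2.26,-4.15,0,0,0,0,-1]]]'
python3 -m inch '[[[2.26,-4.15,0,0,0,0,-1],[2.26,-4.15,0,0,0,0,-1],[2.26,-4.15,0,0,0,0,-1],[0,0,0,0,0,0,-1],[0,0,0,0,0,0,-1]]]'
python3 -c "
from h import *
goal((.5224,.0859,.041),90)"
```

```text
t: 0.8
tool_pos: [0.2281, -0.4524, 0.2182]
orientation: [-3.141, 0.003, 0.0]
force: [0.7, 0.3, 0.4]
opening: 0.0931
t: 1.3
tool_pos: [0.3415, -0.2447, 0.2188]
orientation: [3.141, -0.002, 0.001]
force: [1.0, -0.3, -0.0]
opening: 0.0933
t: 1.8
tool_pos: [0.4548, -0.037, 0.219]
orientation: [3.141, -0.001, 0.002]
force: [1.9, -0.7, -0.3]
opening: 0.0928
t: 2.3
tool_pos: [0.5219, 0.0863, 0.2181]
orientation: [3.141, 0.003, -0.002]
force: [-0.5, -0.4, -0.5]
opening: 0.0928
shift cm [ 0.07  0.03 17.71] jaw yaw -89.9 tilt z [-0.001 -0.    -1.   ]
turn tool z by 0.1
```

```bash
python3 -m inch '[[[0,0,4.2,0,0,0,-1],[0,0,4.2,0,0,0,-1],[0,0,4.2,0,0,0,-1],[0,0,3,0,0,0,-1],[0,0,2.1,0,0,0,-1]]]'
python3 -m inch '[[[0,0,0,0,0,0,1],[0,0,0,0,0,0,1],[0,0,0,0,0,0,1],[0,0,0,0,0,0,1],[0,0,0,0,0,0,1]]]' 15
python3 -m inch '[[[0,0,0,0,0,0,1],[0,0,0,0,0,0,1],[0,0,0,0,0,0,1],[0,0,0,0,0,0,1],[0,0,0,0,0,0,1]]]' 15
python3 -m inch '[[[0,0,-0.5,0,0,0,1],[0,0,-2,0,0,0,1],[0,0,-4,0,0,0,1],[0,0,-4,0,0,0,1],[0,0,-3.5,0,0,0,1]]]'
python3 - <<'E'
from h import *
S=robot.read_camera("side");cv2.imwrite("pics/c.png",S["image"][100:300,200:450].repeat(3,0).repeat(3,1))
goal((.6016,-.1119,.044),90)
E
```

```text
t: 2.8
tool_pos: [0.52, 0.0837, 0.0391]
orientation: [3.141, -0.004, -0.005]
force: [-0.3, 0.8, 0.7]
opening: 0.0932
t: 3.3
tool_pos: [0.5231, 0.0854, 0.0431]
orientation: [-3.141, 0.001, -0.004]
force: [-0.0, -0.1, 0.6]
opening: 0.0577
t: 3.8
tool_pos: [0.5223, 0.0857, 0.042]
orientation: [-3.141, 0.001, -0.001]
force: [0.2, 2.3, 3.2]
opening: 0.0397
t: 4.3
tool_pos: [0.5218, 0.0851, 0.1834]
orientation: [3.141, -0.001, 0.0]
force: [0.9, -0.5, -0.5]
opening: 0.0395
shift cm [ 7.55 19.72 14.7 ] jaw yaw -90.0 tilt z [ 0.009  0.    -1.   ]
turn tool z by -0.0
```

View pics/c.png

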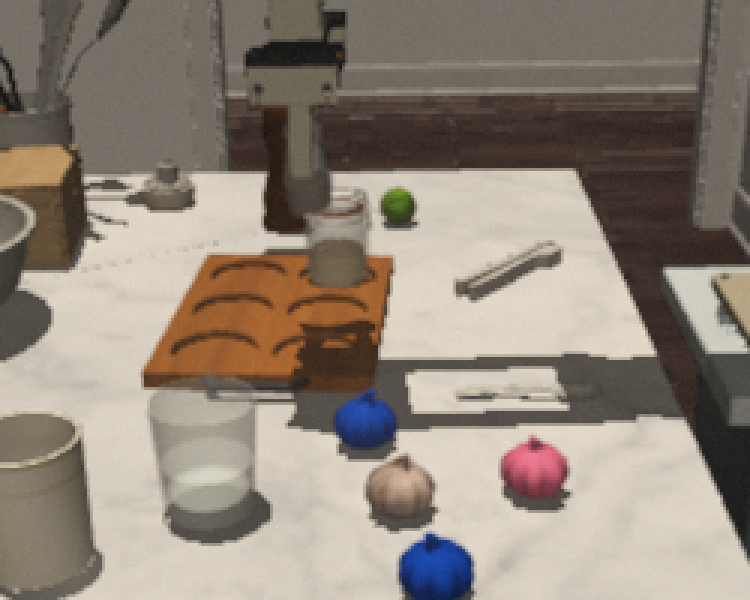

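The shaker is lifted and upright between the fingers, at about crop (309,195). It may be slightly off the fingers' centre line, so I'll measure that offset.

Run:
```python
from h import *
S=robot.read_camera("side");s=robot.read_state();print(s["tool_pos"])
for z in(.15,.17,.19,.21):print(z,proj(S,(s["tool_pos"][0],.0851,z)).round(1))
def ony(u,v,y):
    o,d=ray(S,u,v);return o+d*(y-o[1])/d[1]
for u,v in((309,203),(288,213),(330,213),(309,213)):print(ony(200+u/3,100+v/3,.0851).round(4))
im=S["image"][140:185,285:325];cv2.imwrite("pics/d.png",cv2.resize(im,None,fx=12,fy=12,interpolation=cv2.INTER_CUBIC))
```

```text
[0.52530794 0.08531921 0.1880059 ]
0.15 [300.8 170.2]
0.17 [300.5 163. ]
0.19 [300.2 155.8]
0.21 [299.9 148.4]
[0.5191 0.0851 0.157 ]
[0.5383 0.0851 0.1478]
[0.5007 0.0851 0.1474]
[0.5195 0.0851 0.1476]
```

View pics/d.png

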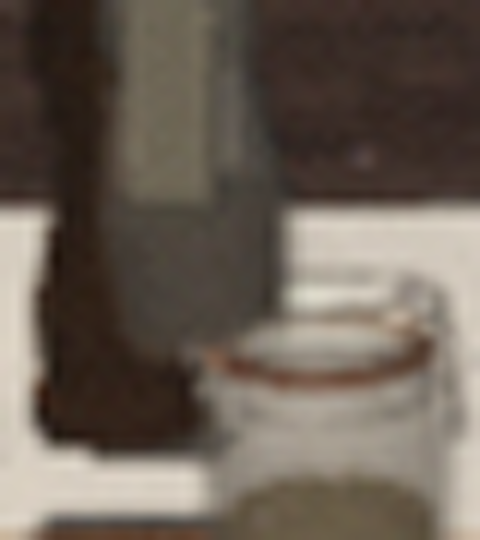

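```bash
python3 -m inch '[[[1.62,3.95,0,0,0,0,1],[1.62,3.95,0,0,0,0,1],[1.62,3.95,0,0,0,0,1],[1.62,3.95,0,0,0,0,1],[1.62,3.95,0,0,0,0,1]]]'
python3 -m inch '[[[0,0,0,0,0,0,1],[0,0,0,0,0,0,1],[0,0,0,0,0,0,1],[0,0,0,0,0,0,1]]]'
python3 -c "
from h import *
goal((.6043,-.1119,.043),90);print(robot.read_state()['tool_pos'])"
```

```text
t: 4.9
tool_pos: [0.6025, -0.1139, 0.1803]
orientation: [-3.142, 0.001, 0.003]
force: [1.1, -0.3, -1.5]
opening: 0.0395
t: 5.3
tool_pos: [0.6025, -0.1109, 0.1814]
orientation: [-3.141, -0.001, 0.001]
force: [-0.3, -0.3, -1.7]
opening: 0.0394
shift cm [ 0.19  0.11 13.84] jaw yaw -90.0 tilt z [-0.001  0.    -1.   ]
turn tool z by 0.0
[ 0.60246557 -0.11087521  0.18135649]
```

```bash
python3 -m inch '[[[0.2,0.1,4,0,0,0,1],[0,0,4,0,0,0,1],[0,0,3,0,0,0,1],[0,0,1.8,0,0,0,1],[0,0,0.6,0,0,0,1]]]'
python3 -m inch '[[[0,0,0.2,0,0,0,1],[0,0,0.15,0,0,0,1],[0,0,0.1,0,0,0,1],[0,0,0,0,0,0,1],[0,0,0,0,0,0,1]]]'
python3 -m inch '[[[0,0,0,0,0,0,0.1],[0,0,0,0,0,0,0],[0,0,0,0,0,0,-0.3],[0,0,0,0,0,0,-0.5],[0,0,0,0,0,0,-0.5]]]'
python3 -m inch '[[[0,0,-3,0,0,0,-0.5],[0,0,-4,0,0,0,-0.5],[0,0,-4.5,0,0,0,-0.5],[0,0,-4.5,0,0,0,-1],[0,0,-4,0,0,0,-1]]]'
python3 -m inch '[[[0,4,0,0,0,0,-1],[0,5,0,0,0,0,-1],[0,5,0,0,0,0,-1],[0,5,0,0,0,0,-1],[0,0,0,0,0,0,-1]]]'
python3 - <<'E'
from h import *
T=robot.read_camera("top");S=robot.read_camera("side")
a=cv2.resize(T["image"][125:215,275:475],(800,360),interpolation=cv2.INTER_CUBIC)
b=cv2.resize(S["image"][130:230,235:355],(480,400)[:2],interpolation=cv2.INTER_CUBIC)[:230]
w=np.zeros((590,800,3),np.uint8);w[:360]=a;w[360:,:480]=b;cv2.imwrite("pics/e.png",w)
goal((.576,-.307,.121),90)
E
```

```text
t: 5.8
tool_pos: [0.6027, -0.1114, 0.0448]
orientation: [-3.14, -0.001, 0.007]
force: [-0.9, -0.1, -0.6]
opening: 0.0393
t: 6.3
tool_pos: [0.6054, -0.1133, 0.044]
orientation: [3.141, -0.001, 0.002]
force: [-0.3, 0.5, -0.8]
opening: 0.039
t: 6.8
tool_pos: [0.6049, -0.1131, 0.0432]
orientation: [3.142, -0.001, 0.0]
force: [0.1, 0.7, 0.6]
opening: 0.0662
t: 7.3
tool_pos: [0.605, -0.1132, 0.2458]
orientation: [3.141, -0.001, 0.002]
force: [0.6, -0.5, -0.2]
opening: 0.0816
t: 7.8
tool_pos: [0.6031, -0.3094, 0.242]
orientation: [3.14, -0.01, -0.002]
force: [0.1, -0.0, -0.1]
opening: 0.093
shift cm [-2.81  0.28 12.15] jaw yaw -90.2 tilt z [-0.001  0.001 -1.   ]
turn tool z by -0.2
```

View pics/e.png

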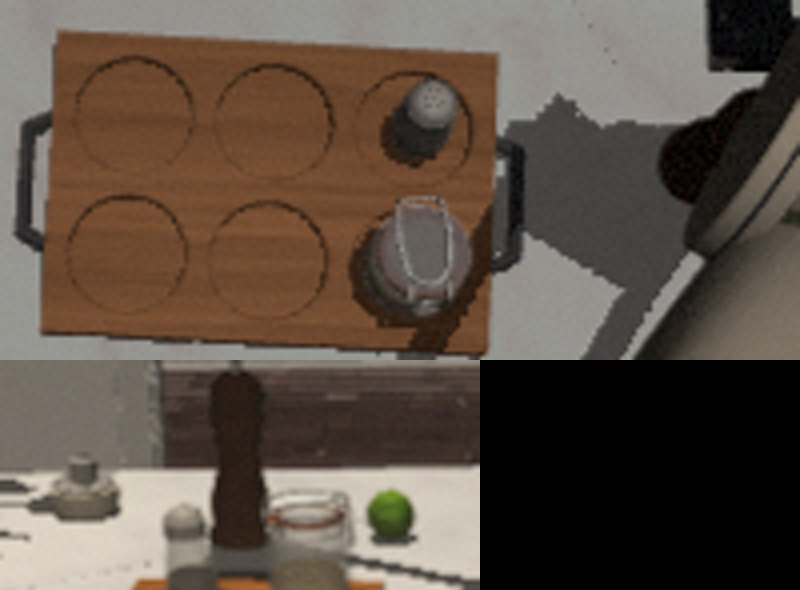

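The shaker stands in the back-right well (cap at crop (432,103)) and the jar has not moved. Next is the mill.

```bash
python3 -m inch '[[[-2.75,0.4,0,0,0,0,-1],[0,0,0,0,0,0,-1],[0,0,0,0,0,0,-1]]]'
python3 -m inch '[[[0,0,3.5,0,0,0,-1],[0,0,3.5,0,0,0,-1],[0,0,3,0,0,0,-1],[0,0,2.1,0,0,0,-1],[0,0,0,0,0,0,-1]]]'
python3 -m inch '[[[0,0,0,0,0,0,1],[0,0,0,0,0,0,1],[0,0,0,0,0,0,1],[0,0,0,0,0,0,1],[0,0,0,0,0,0,1]]]' 25
python3 -m inch '[[[0,0,0,0,0,0,1],[0,0,0,0,0,0,1],[0,0,0,0,0,0,1],[0,0,0,0,0,0,1],[0,0,-0.5,0,0,0,1]]]'
python3 -m inch '[[[0,0,-2,0,0,0,1],[0,0,-4,0,0,0,1],[0,0,-4,0,0,0,1],[0,0,-4,0,0,0,1],[0,0,0,0,0,0,1]]]'
python3 - <<'E'
from h import *
S=robot.read_camera("side");cv2.imwrite("pics/f.png",cv2.resize(S["image"][60:185,235:355],(576,600),interpolation=cv2.INTER_CUBIC))
s=robot.read_state();x,y,z=s["tool_pos"];print(x,y,z)
for dz in(.019,-.05,-.121):print(((proj(S,(x,y,z+dz))-[235,60])*4.8).round())
goal((.6118,.0799,.27),90)
E
```

```text
t: 8.2
tool_pos: [0.5776, -0.3059, 0.2436]
orientation: [-3.142, -0.0, -0.001]
force: [1.2, 0.4, 0.8]
opening: 0.093
t: 8.7
tool_pos: [0.576, -0.3045, 0.118]
orientation: [-3.138, -0.001, 0.008]
force: [-0.2, 1.4, -0.0]
opening: 0.0928
t: 9.2
tool_pos: [0.5776, -0.3074, 0.123]
orientation: [3.141, -0.001, 0.002]
force: [-0.1, -0.4, -0.2]
opening: 0.0574
t: 9.7
tool_pos: [0.5765, -0.3066, 0.1261]
orientation: [-3.14, 0.001, 0.003]
force: [-0.2, 1.0, -2.7]
opening: 0.0472
t: 10.2
tool_pos: [0.5796, -0.3085, 0.2753]
orientation: [3.136, -0.001, 0.015]
force: [0.8, -0.3, -1.2]
opening: 0.0474
0.5787980367764008 -0.3079630770535553 0.27148723565914445
[273. 165.]
[277. 262.]
[282. 358.]
shift cm [ 3.280e+00 -3.879e+01  3.000e-02] jaw yaw -90.0 tilt z [ 0.006 -0.004 -1.   ]
turn tool z by -0.0
```

View pics/f.png

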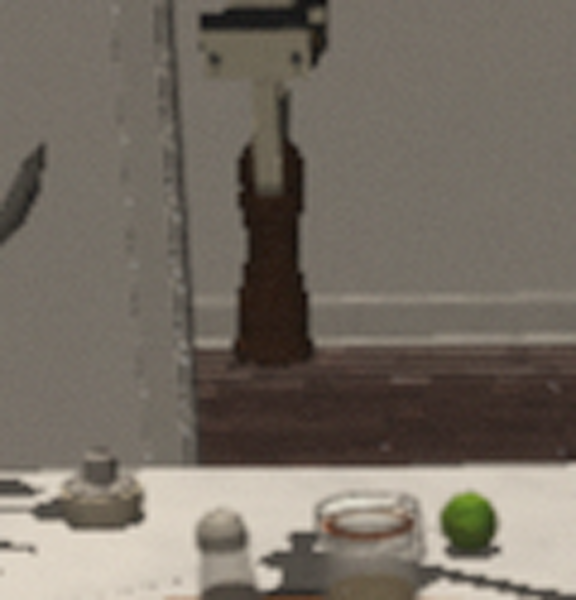

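```bash
python3 -m inch '[[[0,-2,0,0,0,0,1],[0.4,-4,0,0,0,0,1],[0.4,-4.5,0,0,0,0,1],[0.4,-4.5,0,0,0,0,1],[0.4,-4.5,0,0,0,0,1]]]'
python3 -m inch '[[[0.4,-4.5,0,0,0,0,1],[0.4,-4.5,0,0,0,0,1],[0.5,-4.5,0,0,0,0,1],[0,-3.8,0,0,0,0,1],[0,-2,0,0,0,0,1]]]'
python3 -m inch '[[[0,0,0,0,0,0,1],[0,0,0,0,0,0,1],[0,0,0,0,0,0,1],[0,0,0,0,0,0,1]]]'
python3 - <<'E'
from h import *
S=robot.read_camera("side");cv2.imwrite("pics/g.png",cv2.resize(S["image"][75:225,225:345],(480,600),interpolation=cv2.INTER_CUBIC))
s=robot.read_state();x,y,z=s["tool_pos"];print(x,y,z)
for dz in(.019,-.05,-.121):print(((proj(S,(x,y,z+dz))-[225,75])*4).round())
goal((.608,.0799,.133),90)
E
```

```text
t: 10.75
tool_pos: [0.5918, -0.1092, 0.2642]
orientation: [-3.14, 0.001, 0.007]
force: [1.4, 0.1, -2.3]
opening: 0.0475
t: 11.25
tool_pos: [0.6044, 0.0851, 0.2641]
orientation: [-3.141, -0.004, 0.008]
force: [-0.7, -0.2, -2.3]
opening: 0.0476
t: 11.65
tool_pos: [0.6063, 0.0798, 0.2665]
orientation: [3.141, -0.003, -0.001]
force: [0.5, -0.2, -2.1]
opening: 0.0472
0.6064105726629169 0.07983190855647475 0.26680562166873806
[169. 178.]
[177. 283.]
[184. 385.]
shift cm [ 1.700e-01 -1.000e-02  1.338e+01] jaw yaw -90.1 tilt z [-0.001 -0.    -1.   ]
turn tool z by -0.1
```

View pics/g.png

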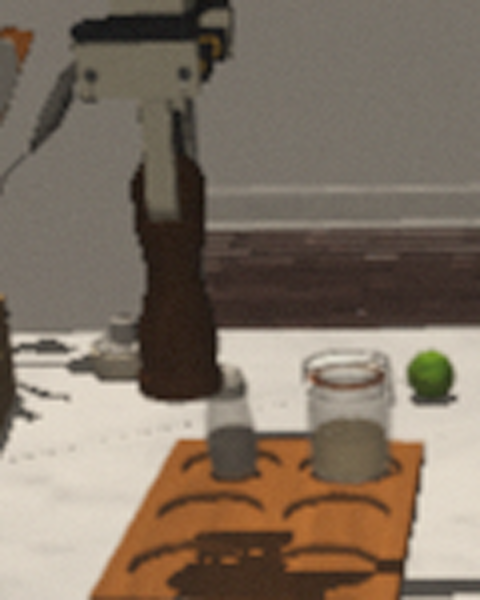

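```bash
python3 -m inch '[[[0,0,3.5,0,0,0,1],[0,0,3.5,0,0,0,1],[0,0,3,0,0,0,1],[0,0,2,0,0,0,1],[0,0,0.6,0,0,0,1]]]'
python3 -m inch '[[[0,0,0.2,0,0,0,1],[0,0,0.2,0,0,0,1],[0,0,0.2,0,0,0,1],[0,0,0,0,0,0,1],[0,0,0,0,0,0,1]]]'
```

```text
t: 12.2
tool_pos: [0.6046, 0.08, 0.1378]
orientation: [3.141, -0.003, -0.008]
force: [-0.8, -0.1, -2.3]
opening: 0.0474
t: 12.7
tool_pos: [0.607, 0.0809, 0.136]
orientation: [-3.142, 0.001, -0.002]
force: [0.1, -0.1, -3.1]
opening: 0.0471
```

Still hanging (-2 to -3 N), so I'll keep going down in small steps.

```bash
python3 -m inch '[[[0,0,0.15,0,0,0,1],[0,0,0.15,0,0,0,1],[0,0,0,0,0,0,1],[0,0,0,0,0,0,1]]]'
python3 -m inch '[[[0,0,0.15,0,0,0,1],[0,0,0.15,0,0,0,1],[0,0,0,0,0,0,1],[0,0,0,0,0,0,1]]]'
```

```text
t: 13.1
tool_pos: [0.6064, 0.0809, 0.132]
orientation: [-3.142, 0.001, 0.0]
force: [-0.6, 0.5, -3.1]
opening: 0.0473
t: 13.5
tool_pos: [0.6074, 0.0809, 0.1305]
orientation: [-3.142, 0.001, -0.003]
force: [-1.4, -0.1, 5.7]
opening: 0.0474
```

Run:
```python
from h import *
for i in range(6):
    S=robot.read_camera("side");s=robot.read_state();print(s["tool_pos"].round(4),s["force"].round(1))
```

```text
[0.6074 0.0809 0.1305] [-1.4  0.2  5.6]
[0.6074 0.0809 0.1305] [-1.4  1.2  4.4]
[0.6074 0.0809 0.1305] [-1.1  0.2  6. ]
[0.6074 0.0809 0.1305] [-1.1 -0.1  5.4]
[0.6073 0.081  0.1305] [-1.4  0.6  4.8]
[0.6074 0.0809 0.1305] [-1.2 -0.   5. ]
```

```bash
python3 -m inch '[[[0,0,0,0,0,0,-0.1],[0,0,0,0,0,0,-0.2],[0,0,0,0,0,0,-0.4],[0,0,0,0,0,0,-0.7],[0,0,0,0,0,0,-0.7]]]'
python3 -m inch '[[[0,0,-1,0,0,0,-0.7],[0,0,-3,0,0,0,-0.7],[0,0,-4,0,0,0,-0.7],[0,0,-4,0,0,0,-0.7],[0,0,0,0,0,0,-0.7]]]'
python3 -m inch '[[[-2.4,-3.7,0,0,0,0,-0.7],[-2.4,-3.7,0,0,0,0,-0.7],[-2.4,-3.7,0,0,0,0,-0.7],[-2.4,-3.7,0,0,0,0,-0.7],[-2.4,-3.7,0,0,0,0,-0.7]]]'
python3 -m inch '[[[-2.4,-3.7,0,0,0,0,-0.5],[-2.4,-3.8,0,0,0,0,-0.5],[0,0,0,0,0,-8,-0.5],[0,0,0,0,0,-8,-0.5],[0,0,0,0,0,-8,-0.5]]]'
python3 -m inch '[[[0,0,0,0,0,-8,-0.5],[0,0,0,0,0,-8,-0.5],[0,0,0,0,0,-8,-0.5],[0,0,0,0,0,-8,-0.5],[0,0,0,0,0,-8,-0.5]]]'
python3 -m inch '[[[0,0,0,0,0,-8,-0.5],[0,0,0,0,0,-8,-0.5],[0,0,0,0,0,-8,-0.5],[0,0,0,0,0,0,-0.5],[0,0,0,0,0,0,-0.5]]]'
python3 - <<'E'
from h import *
T=robot.read_camera("top");S=robot.read_camera("side")
w=np.zeros((590,800,3),np.uint8);w[:320]=cv2.resize(T["image"][130:210,280:480],(800,320),interpolation=cv2.INTER_CUBIC)
w[320:,:480]=cv2.resize(S["image"][140:230,215:375],(480,270),interpolation=cv2.INTER_CUBIC);cv2.imwrite("pics/i.png",w)
goal((.4386,.3415,.009),0)
E
```

```text
t: 14.3
tool_pos: [0.6064, 0.0808, 0.1289]
orientation: [3.142, -0.001, -0.001]
force: [0.0, -0.2, -0.6]
opening: 0.0753
t: 14.8
tool_pos: [0.6099, 0.0811, 0.258]
orientation: [-3.141, 0.001, -0.019]
force: [1.1, 0.2, 0.7]
opening: 0.079
t: 15.3
tool_pos: [0.4856, 0.2672, 0.2497]
orientation: [-3.141, 0.002, -0.001]
force: [-0.0, 0.0, 0.3]
opening: 0.0789
t: 15.8
tool_pos: [0.4383, 0.3416, 0.2496]
orientation: [-3.071, -0.663, -0.001]
force: [-0.7, 0.8, -0.5]
opening: 0.0697
t: 16.3
tool_pos: [0.4387, 0.3411, 0.2496]
orientation: [-2.66, -1.672, -0.001]
force: [0.4, 0.1, -0.1]
opening: 0.0699
t: 16.8
tool_pos: [0.4388, 0.341, 0.2494]
orientation: [2.265, 2.177, 0.001]
force: [-0.2, 0.1, -0.0]
opening: 0.0694
shift cm [ 5.000e-02 -2.000e-02  2.403e+01] jaw yaw -2.2 tilt z [ 0.  0. -1.]
turn tool z by -2.2
```

View pics/i.png

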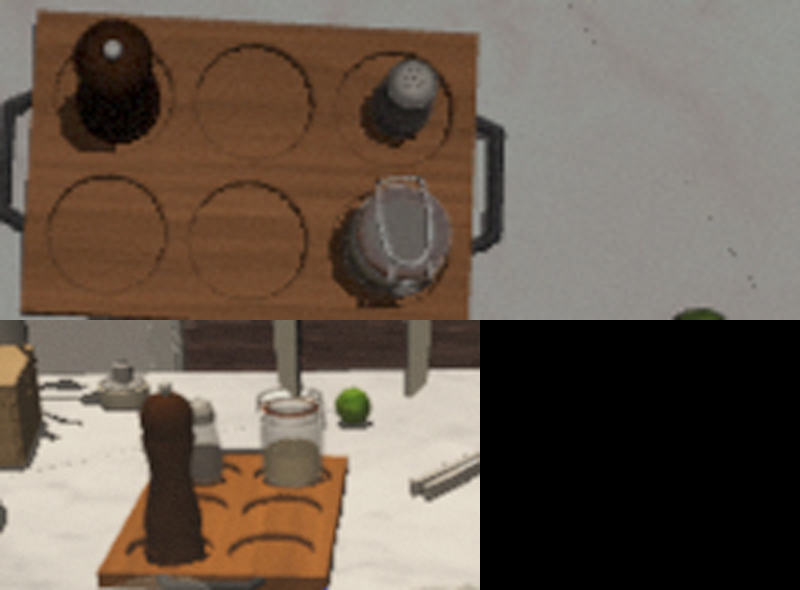

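The mill stands in the back-left well (button at crop (112,47)); the shaker and jar are unchanged.

```bash
python3 -m inch '[[[0,0,4.5,0,0,0,-0.5],[0,0,4.5,0,0,0,-0.5],[0,0,4.5,0,0,0,-0.5],[0,0,4.5,0,0,0,-0.5],[0,0,3,0,0,0,-0.5]]]'
python3 -m inch '[[[0,0,1.6,0,0,0,-0.5],[0,0,0.9,0,0,0,-0.5],[0,0,0.5,0,0,0,-0.5],[0,0,0,0,0,0,-0.5],[0,0,0,0,0,0,-0.5]]]'
python3 -m inch '[[[0,0,0,0,0,0,1],[0,0,0,0,0,0,1],[0,0,0,0,0,0,1],[0,0,0,0,0,0,1],[0,0,0,0,0,0,1]]]' 12
python3 -m inch '[[[0,0,0,0,0,0,1],[0,0,0,0,0,0,1],[0,0,-0.5,0,0,0,1],[0,0,-2,0,0,0,1],[0,0,-4,0,0,0,1]]]'
python3 -m inch '[[[0,0,-4.5,0,0,0,1],[0,0,-4.5,0,0,0,1],[0,0,-4.5,0,0,0,1],[0,0,-4,0,0,0,1],[0,0,0,0,0,0,1]]]'
python3 - <<'E'
from h import *
T=robot.read_camera("top");S=robot.read_camera("side")
b=tri(T,(308,141.75),S,(270.5,141.5));print("mill button",onz(T,308,141.75,.177),b)
print("base side px 175,555 ->",onz(S,215+175/3,140+235/3,.008), "well .6118 .0799")
w=np.zeros((400,600,3),np.uint8);w[:]=cv2.resize(S["image"][100:300,200:500],(600,400));cv2.imwrite("pics/j.png",w)
goal((.6067,-.016,.25),-3)
E
```

```text
t: 17.4
tool_pos: [0.4369, 0.3399, 0.0356]
orientation: [-2.263, -2.178, 0.006]
force: [-0.6, 0.5, 0.1]
opening: 0.0697
t: 17.9
tool_pos: [0.4399, 0.3418, 0.0108]
orientation: [2.26, 2.181, 0.004]
force: [-0.1, -0.3, -0.4]
opening: 0.0699
t: 18.4
tool_pos: [0.439, 0.3412, 0.0097]
orientation: [2.261, 2.181, 0.001]
force: [-1.2, -0.4, 4.6]
opening: 0.0496
t: 18.9
tool_pos: [0.4358, 0.3391, 0.071]
orientation: [-2.26, -2.18, 0.012]
force: [0.1, 0.2, -1.8]
opening: 0.0494
t: 19.4
tool_pos: [0.4413, 0.3427, 0.2569]
orientation: [2.259, 2.18, 0.017]
force: [-0.0, 0.7, -0.3]
opening: 0.0491
mill button [0.60637888 0.07979135 0.177     ] (array([0.59834106, 0.07974114, 0.22731943]), np.float64(0.007734899032391828))
base side px 175,555 -> [0.60846714 0.08475078 0.008     ] well .6118 .0799
shift cm [-3.511e+01  1.801e+01  2.000e-02] jaw yaw -2.0 tilt z [ 0.002  0.001 -1.   ]
turn tool z by 1.0
```

View pics/j.png

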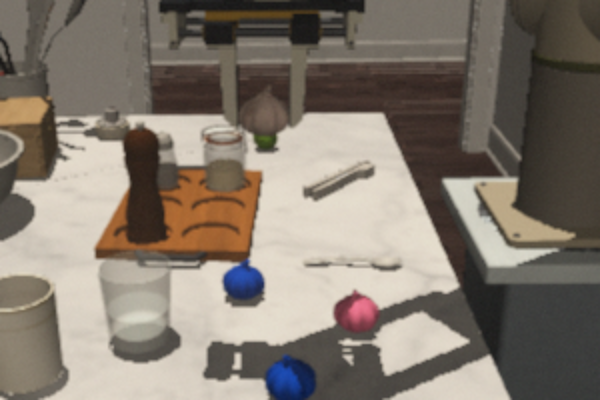

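Garlic is held at (264,110) in this view. The mill looks upright, and its button at x=.606, y=.080 agrees with its base. Now moving over to the back-middle well.

```bash
python3 -m inch '[[[-3,1.5,0,0,0,1,1],[-4.2,2.2,0,0,0,0,1],[-4.2,2.2,0,0,0,0,1],[-4.2,2.2,0,0,0,0,1],[-4.2,2.2,0,0,0,0,1]]]'
python3 -m inch '[[[-4.2,2.2,0,0,0,0,1],[-4.2,2.2,0,0,0,0,1],[-4.2,2.0,0,0,0,0,1],[-2.7,1.3,0,0,0,0,1],[0,0,0,0,0,0,1]]]'
python3 -m inch '[[[0,0,0,0,0,0,1],[0,0,0,0,0,0,1],[0,0,0,0,0,0,1]]]'
python3 - <<'E'
from h import *
T=robot.read_camera("top");S=robot.read_camera("side");s=robot.read_state();print(s["tool_pos"])
cv2.imwrite("pics/k.png",cv2.resize(S["image"][100:240,210:370],(640,560),interpolation=cv2.INTER_CUBIC))
goal((.6067,-.016,.017),-3)
E
```

```text
t: 20.0
tool_pos: [0.5308, 0.1361, 0.2465]
orientation: [-2.278, -2.16, 0.005]
force: [1.4, -0.3, -1.0]
opening: 0.0493
t: 20.5
tool_pos: [0.5998, -0.0227, 0.2458]
orientation: [-2.282, -2.155, 0.006]
force: [-0.3, 0.1, -1.1]
opening: 0.0493
t: 20.8
tool_pos: [0.5998, -0.0175, 0.2486]
orientation: [-2.277, -2.163, 0.001]
force: [0.2, 0.4, -0.4]
opening: 0.0496
[ 0.60012056 -0.01766457  0.24913433]
shift cm [ 0.2   0.65 23.21] jaw yaw -3.0 tilt z [-0.  0. -1.]
turn tool z by 0.0
```

View pics/k.png

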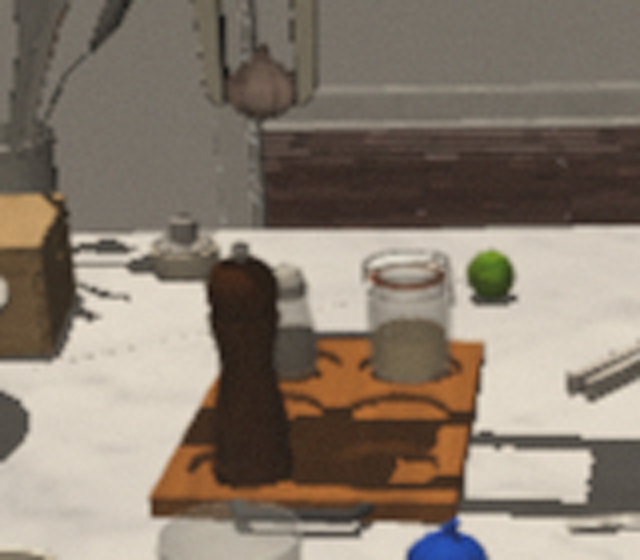

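```bash
python3 -m inch '[[[0.2,0.65,4,0,0,0,1],[0,0,4.5,0,0,0,1],[0,0,4.5,0,0,0,1],[0,0,4,0,0,0,1],[0,0,3,0,0,0,1]]]'
python3 -m inch '[[[0,0,1.6,0,0,0,1],[0,0,0.6,0,0,0,1],[0,0,0.4,0,0,0,1],[0,0,0,0,0,0,1],[0,0,0,0,0,0,1]]]'
python3 -c "
from h import *
goal((.6067,-.016,.020),-3);print(robot.read_state()['force'])"
```

```text
t: 21.4
tool_pos: [0.6053, -0.0162, 0.0462]
orientation: [-2.277, -2.162, 0.003]
force: [0.3, -0.7, -0.1]
opening: 0.0491
t: 21.9
tool_pos: [0.6084, -0.0173, 0.025]
orientation: [2.278, 2.16, 0.003]
force: [0.0, -0.1, -0.3]
opening: 0.0493
shift cm [ 0.12 -0.18  0.5 ] jaw yaw -3.0 tilt z [ 0.003 -0.    -1.   ]
turn tool z by -0.0
[ 0.00407626 -0.09280757 -0.26277571]
```

```bash
python3 -m inch '[[[0,-0.1,0.4,0,0,0,1],[0,0,0,0,0,0,1],[0,0,0,0,0,0,-0.2],[0,0,0,0,0,0,-0.3],[0,0,0,0,0,0,-0.4]]]'
python3 -m inch '[[[0,0,0,0,0,0,-0.4],[0,0,-1,0,0,0,-0.4],[0,0,-3,0,0,0,-0.4],[0,0,-4,0,0,0,-0.4],[0,0,-4.5,0,0,0,-0.4]]]'
python3 -m inch '[[[0,0,-4.5,0,0,0,-0.4],[0,0,-3,0,0,0,-0.4],[-3.8,-1.9,0,0,0,0,-0.4],[-3.8,-1.9,0,0,0,0,-0.4],[-3.8,-1.9,0,0,0,0,-0.4]]]'
python3 -m inch '[[[-3.8,-1.9,0,0,0,0,-0.6],[-3.8,-1.9,0,0,0,0,-0.6],[-3.8,-1.9,0,0,0,0,-0.6],[-3.8,-1.8,0,0,0,0,-0.6],[-4,-1.8,0,0,0,-5,-0.6]]]'
python3 -m inch '[[[0,0,0,0,0,0,-0.6],[0,0,0,0,0,0,-0.6],[0,0,0,0,0,0,-0.6],[0,0,0,0,0,0,-0.6]]]'
python3 - <<'E'
from h import *
T=robot.read_camera("top");S=robot.read_camera("side");s=robot.read_state();print(s["tool_pos"])
w=np.zeros((560,700,3),np.uint8);w[:,:480]=cv2.resize(S["image"][120:260,230:350],(480,560),interpolation=cv2.INTER_CUBIC)
w[:300,480:]=cv2.resize(T["image"][130:220,280:346],(220,300));cv2.imwrite("pics/l.png",w)
goal((.4415,-.3138,.007),2)
E
```

```text
t: 22.4
tool_pos: [0.6061, -0.0171, 0.0193]
orientation: [2.279, 2.162, 0.0]
force: [-0.3, -0.4, -0.1]
opening: 0.0634
t: 22.9
tool_pos: [0.6049, -0.017, 0.145]
orientation: [-2.278, -2.161, 0.002]
force: [1.4, -0.6, -0.0]
opening: 0.0651
t: 23.4
tool_pos: [0.5425, -0.1288, 0.2205]
orientation: [2.277, 2.162, 0.001]
force: [0.8, -0.7, -0.9]
opening: 0.0652
t: 23.9
tool_pos: [0.439, -0.316, 0.2203]
orientation: [2.181, 2.259, 0.0]
force: [0.4, 0.3, -0.9]
opening: 0.0745
t: 24.3
tool_pos: [0.4407, -0.3136, 0.2194]
orientation: [2.182, 2.26, 0.001]
force: [-1.0, -0.3, -0.2]
opening: 0.0744
[ 0.44057743 -0.31367473  0.21922008]
shift cm [-2.000e-02  9.000e-02  2.122e+01] jaw yaw 2.0 tilt z [ 0.  0. -1.]
turn tool z by 0.0
```

View pics/l.png

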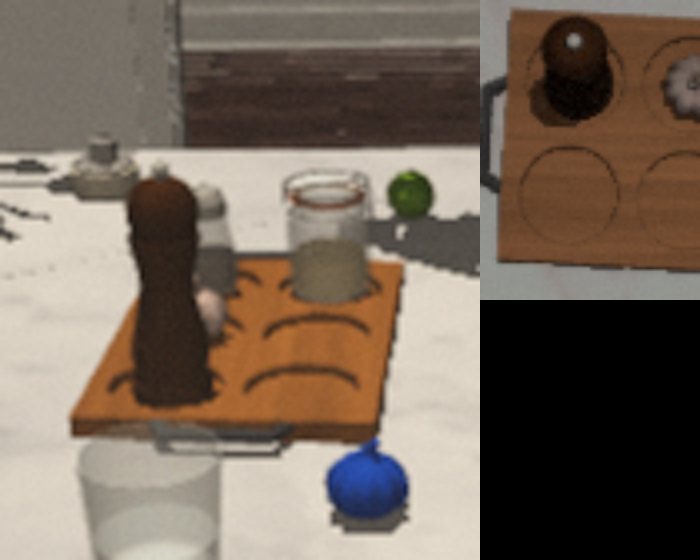

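The garlic sits in the back-middle well. Picking the lime.

```bash
python3 -m inch '[[[0,0.1,4.5,0,0,0,-0.6],[0,0,4.5,0,0,0,-0.6],[0,0,4.5,0,0,0,-0.6],[0,0,4,0,0,0,-0.6],[0,0,2,0,0,0,-0.6]]]'
python3 -m inch '[[[0,0,1,0,0,0,-0.6],[0,0,0.6,0,0,0,-0.6],[0,0,0,0,0,0,-0.6],[0,0,0,0,0,0,-0.6]]]'
python3 -m inch '[[[0,0,0,0,0,0,1],[0,0,0,0,0,0,1],[0,0,0,0,0,0,1],[0,0,0,0,0,0,1],[0,0,0,0,0,0,1]]]' 12
python3 -m inch '[[[0,0,0,0,0,0,1],[0,0,0,0,0,0,1],[0,0,0,0,0,0,1],[0,0,-0.5,0,0,0,1],[0,0,-2,0,0,0,1]]]'
python3 -m inch '[[[0,0,-4.5,0,0,0,1],[0,0,-4.5,0,0,0,1],[0,0,-4.5,0,0,0,1],[0,0,-4.5,0,0,0,1],[0,0,-2,0,0,0,1]]]'
python3 -c "
from h import *
goal((.516,.085,.23),90)"
```

```text
t: 24.9
tool_pos: [0.4391, -0.3119, 0.0198]
orientation: [-2.178, -2.256, 0.0]
force: [-0.9, 0.4, -0.7]
opening: 0.0747
t: 25.3
tool_pos: [0.442, -0.3154, 0.0097]
orientation: [2.181, 2.258, 0.0]
force: [0.2, -0.4, 1.4]
opening: 0.0748
t: 25.8
tool_pos: [0.4411, -0.3148, 0.0084]
orientation: [2.183, 2.259, 0.0]
force: [-0.7, -0.3, 1.1]
opening: 0.0431
t: 26.3
tool_pos: [0.4391, -0.3131, 0.031]
orientation: [-2.18, -2.255, 0.0]
force: [-0.4, -0.9, -1.0]
opening: 0.0433
t: 26.8
tool_pos: [0.4422, -0.3158, 0.2387]
orientation: [2.179, 2.254, 0.001]
force: [0.4, 0.1, -1.0]
opening: 0.0434
shift cm [39.8   8.74  0.73] jaw yaw 2.0 tilt z [ 0.005 -0.004 -1.   ]
turn tool z by -88.0
```

```bash
python3 -m inch '[[[3.4,0.7,0,0,0,0,1],[4.6,1,0,0,0,0,1],[4.6,1,0,0,0,0,1],[4.6,1,0,0,0,0,1],[4.6,1,0,0,0,0,1]]]'
python3 -m inch '[[[4.6,1,0,0,0,0,1],[4.6,1,0,0,0,0,1],[4.6,1,0,0,0,0,1],[4.2,1.04,0,0,0,0,1],[0,0,0,0,0,-8,1]]]'
python3 -m inch '[[[0,0,0,0,0,-8,1],[0,0,0,0,0,-8,1],[0,0,0,0,0,-8,1],[0,0,0,0,0,-8,1],[0,0,0,0,0,-8,1]]]'
python3 -m inch '[[[0,0,0,0,0,-8,1],[0,0,0,0,0,-8,1],[0,0,0,0,0,-8,1],[0,0,0,0,0,-8,1],[0,0,0,0,0,-8,1]]]'
python3 -m inch '[[[0,0,0,0,0,0,1],[0,0,0,0,0,0,1],[0,0,0,0,0,0,1]]]'
python3 - <<'E'
from h import *
S=robot.read_camera("side");robot.read_camera("top");s=robot.read_state();print(s["tool_pos"])
cv2.imwrite("pics/m.png",cv2.resize(S["image"][90:240,210:370],(640,600),interpolation=cv2.INTER_CUBIC))
goal((.516,.085,.02),90)
E
```

```text
t: 27.3
tool_pos: [0.4802, -0.0935, 0.2332]
orientation: [-2.184, -2.258, -0.0]
force: [0.6, 0.2, -0.3]
opening: 0.043
t: 27.8
tool_pos: [0.5146, 0.091, 0.233]
orientation: [-2.016, -2.408, -0.002]
force: [-0.5, -0.9, -0.1]
opening: 0.0429
t: 28.3
tool_pos: [0.5144, 0.0861, 0.233]
orientation: [-1.067, -2.954, 0.0]
force: [-0.3, -0.2, -0.1]
opening: 0.043
t: 28.8
tool_pos: [0.5144, 0.086, 0.233]
orientation: [0.008, -3.141, 0.0]
force: [-0.4, -0.4, -0.6]
opening: 0.0432
t: 29.1
tool_pos: [0.5146, 0.0861, 0.2331]
orientation: [-0.006, -3.141, 0.0]
force: [-0.3, -0.3, -0.3]
opening: 0.043
[0.51465831 0.0860634  0.23314423]
shift cm [-0.14 -0.11 21.31] jaw yaw 89.8 tilt z [-0.  0. -1.]
turn tool z by -0.2
```

View pics/m.png

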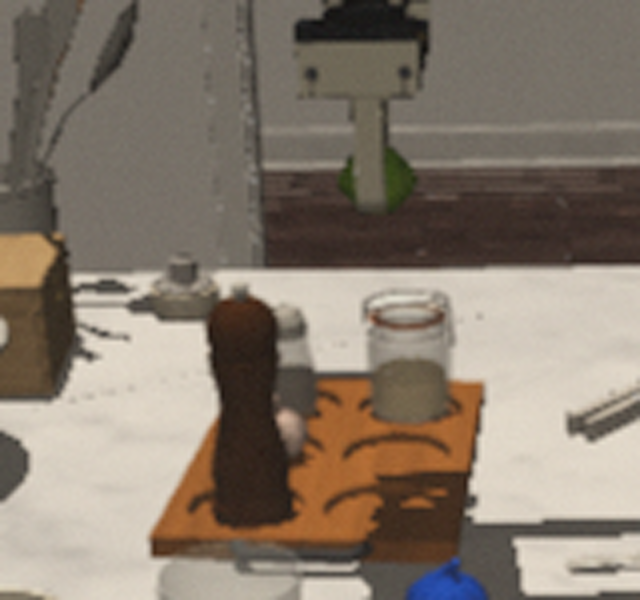

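```bash
python3 -m inch '[[[-0.3,-0.1,4,0,0,0,1],[0,0,4.5,0,0,0,1],[0,0,4.5,0,0,0,1],[0,0,4,0,0,0,1],[0,0,2.5,0,0,0,1]]]'
python3 -m inch '[[[0,0,1,0,0,0,1],[0,0,0.5,0,0,0,1],[0,0,0.3,0,0,0,1],[0,0,0,0,0,0,1],[0,0,0,0,0,0,1]]]'
python3 -m inch '[[[0,0,0,0,0,0,0.1],[0,0,0,0,0,0,0],[0,0,0,0,0,0,-0.1],[0,0,0,0,0,0,-0.3],[0,0,0,0,0,0,-0.3]]]'
python3 -m inch '[[[0,0,-1,0,0,0,-0.3],[0,0,-3,0,0,0,-0.3],[0,0,-4.5,0,0,0,-0.3],[0,0,-4.5,0,0,0,-0.3],[0,0,-4.5,0,0,0,-0.3]]]'
python3 -m inch '[[[0,0,-4.5,0,0,0,-0.3],[0,4.5,-2,0,0,0,-0.3],[0,4.5,0,0,0,0,-0.3],[0,4.5,0,0,0,0,-0.3],[0,4.5,0,0,0,0,-0.3]]]'
python3 -m inch '[[[0,4.5,0,0,0,0,-0.3],[0,4.5,0,0,0,0,-0.3],[0,4.5,0,0,0,0,-0.3],[0,0,0,0,0,0,-0.3],[0,0,0,0,0,0,-0.3]]]'
python3 - <<'E'
from h import *
T=robot.read_camera("top");S=robot.read_camera("side")
w=np.zeros((600,800,3),np.uint8);w[:,:480]=cv2.resize(T["image"][125:225,275:355],(480,600),interpolation=cv2.INTER_CUBIC) if 0 else cv2.resize(T["image"][125:275,280:400],(480,600),interpolation=cv2.INTER_CUBIC)
w[:400,480:]=cv2.resize(S["image"][130:255,240:340],(320,400),interpolation=cv2.INTER_CUBIC);cv2.imwrite("pics/n.png",w)
d=np.abs(T["image"].astype(int)-cv2.imread("pics/top0.png")).sum(2);print("tumbler diff",d[145:185,195:230].mean())
E
```

```text
t: 29.7
tool_pos: [0.5154, 0.0849, 0.0345]
orientation: [-0.003, -3.137, 0.0]
force: [-0.1, 0.6, 0.1]
opening: 0.0433
t: 30.2
tool_pos: [0.5189, 0.0852, 0.0216]
orientation: [0.001, 3.139, 0.0]
force: [-0.4, -0.3, -0.5]
opening: 0.043
t: 30.7
tool_pos: [0.5177, 0.0851, 0.0202]
orientation: [0.001, 3.141, 0.0]
force: [-0.4, 0.8, -0.1]
opening: 0.0595
t: 31.2
tool_pos: [0.5173, 0.085, 0.1976]
orientation: [0.001, 3.141, 0.0]
force: [1.1, -0.3, 0.1]
opening: 0.0602
t: 31.7
tool_pos: [0.5177, 0.2667, 0.2615]
orientation: [0.002, 3.14, 0.001]
force: [0.3, -0.4, -0.5]
opening: 0.0607
t: 32.2
tool_pos: [0.5174, 0.4008, 0.2601]
orientation: [0.002, -3.141, 0.001]
force: [-0.4, -0.0, -0.6]
opening: 0.0604
tumbler diff 19.795
```

View pics/n.png

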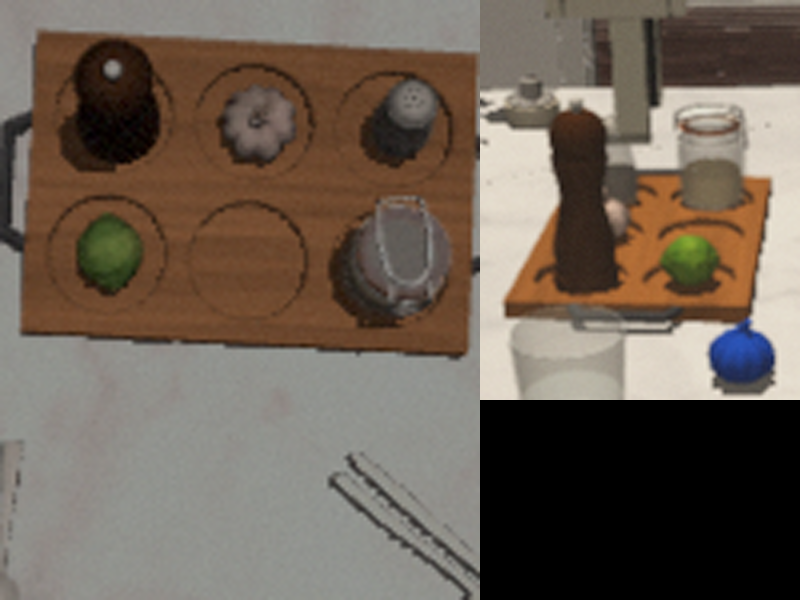

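The lime is front-left, with mill, garlic and shaker along the back row. The middle front well is empty and the jar hasn't moved. One numeric check that nothing else has moved, then I hand in.

Run:
```python
from h import *
S=robot.read_camera("side")["image"].astype(int);d=np.abs(S-cv2.imread("pics/side0.png")).sum(2)
print("tumbler side diff",d[232:275,252:286].mean(),"jar",d[165:195,308:322].mean(),"floor ref",d[330:380,150:300].mean())
print(robot.read_state()["force"].round(1)); robot.close_job()
```

```text
tumbler side diff 26.375512995896035 jar 22.22142857142857 floor ref 31.428133333333335
[ 0.2  0.4 -0.2]
the job is handed in; nothing more can be done
```

The tray is laid out as asked, and I handed the job in at about 32 s of the 122 s allowed. I moved things in the order you gave: shaker to back-right behind the jar, mill to back-left, garlic to back-middle, lime to front-left.

- **Final picture:** Every item is in its well, shaker and mill stand upright, only the middle front well is empty, and the gripper was well clear with no contact force. In the measured positions, the mill's button and base agreed to about 5 mm in the well, and it showed no lean.
- **Jar and tumbler:** They look unmoved. The image differences against the start (22 for the jar, 26 for the tumbler) were no larger than on a bare patch of the work surface (31). The top-view difference for the tumbler (20) proves nothing either way, because the arm was near it.
- **Readings that disagreed:**
  - The gripper opening read about 2–4 mm under the stated widths of every item.
  - One two-view fix of the mill's button put it at 227 mm instead of about 177 mm. That came from a mis-scaled pixel I had entered, so I dropped it.
  - The garlic and lime were released about 3 mm above their well floors by design. Both settled where intended.

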